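# Pack three forming plates into their tray

### The arm

A 6-joint arm with a two-finger parallel gripper is mounted at the origin on a cart in front of the work surface, level with it; the furniture and walls round the work are solid. World frame = base frame: x ahead of the robot, y to its left, z up, the work surface at z = 0. Lengths are in m, angles in rad, forces in N, time in s.
With the tool pointing down it reaches from about 0.2 to 0.875 m from the base axis. Payload 3.4 kg.
Tool frame: the origin (TCP) lies at the very end of the fingers, on their centre line; the grasp point (between the pads) lies arm.grasp_offset behind it (arm.grasp_offset is the distance from the TCP to the grasp point, in m); z points along the fingers, y is the line along which they close (so a half turn about z gives the same grasp; the last joint's range is limited). The gripper opens to 94 mm and grips with 3 to 60 N. Pads are 16 mm wide; open, the fingers measure 119 mm over their backs; the gripper's body (75 mm by 177 mm) begins 78 mm behind the grasp point.
Start: joints at [1.174, 0.276, 1.505, -0, 1.361, -0.121], TCP at [0.157, 0.553, 0.183] pointing down, gripper open.
Joint ranges: [-2.89, 2.89], [-0.75, 2.08], [0.22, 2.7], [-1.18, 4.32], [0.11, 2.71], [-2.7, 2.7]. Speed limits (rad/s): [2.57, 2.57, 3.14, 3.14, 3.14, 3.14].

### API

Orientations are given as a rotation vector (axis times angle).
In Python, from station import read_state, imaging, order, arm gives the robot as it stands. The module is installed in compiled form; this text tells all that it offers.
- The arm moves only by the tool apply_moves, never from a script. Its argument "commands" is text: rows parted by semicolons, each of 7 numbers parted by spaces: the shift along the tool's x, y, z in m, then the turn, a rotation vector about the tool's x, y, z in rad, then the finger opening in m, from 0 to 0.094. A call has 1 to 20 rows; each row is the pose to reach, as a shift and turn from the pose commanded when the call began, along the tool's axes at that moment; what a row does not reach only later rows make up. A row lasts 1/8 s, in which the tool goes at most 62.5 mm and 10.7 degrees, less where a joint would pass 70% of its speed; a pose out of reach is approached as far as the arm can. A call with a gripper value outside its range is refused whole. The fingers move at their own pace and stop on an object; the grip force is fixed at half the most. Time passes only in rows, so rows that repeat a pose let the fingers close. It gives the time, the measured TCP pose, the force, the opening and the grip force at its end, in the units of the state.
- read_state(): the state, without advancing time (a new reading comes with each control period).
- imaging.snapshot(name): name is "scene" or "side" or "wrist"; returns the picture (400x640x3 uint8, red, green, blue); there is no depth.
- imaging.camera_info(name): a dict with "mtx" (3x3 intrinsics, pixels), "extrinsics" (4x4, takes a point from world to camera coordinates). Camera axes: x right, y up, looking along -z (the intrinsics and any distortion apply to the point x, -y, -z); pixel columns grow to the right and rows downward; lengths in m; the calibration is good to about 2 mm. The wrist camera is an equidistant fisheye: a pixel r from the principal point sees the ray r / f radians off the axis. A picture is of the moment at which its call begins: read the wrist's pose just before it. camera_info takes no time and is no camera call; for the wrist camera it gives the pose at the moment of the call.
- order.hand_in(): hands the job in; it is judged then, once.
The state is a dict: "time_s": time; "q": joint angles; "joint_velocities": joint speeds; "effort": joint torques, N m; "tcp_pos": TCP position; "orientation": TCP orientation; "force": force on the tool from outside, world axes, zero at the start; "moment": the same for the moment, N m; "width": opening from 0.0 (shut) to 1.0 (fully open); "grasp_force": force on a finger pad.
Only numpy, scipy, OpenCV 4.12 (cv2) and the standard library are available. Lean on these libraries where they do the work, as an engineer would, in place of code of your own. Each camera call takes 0.05 s, during which the arm holds its last target. There are 200 camera calls.

### The job

Pack the three forming plates into the grey tray so that all three lie flat on its floor side by side, grip bars up; they fit only when turned and arranged to fill the rectangle together. The blue plate is parked under the low wooden riser where its grip bar cannot be reached: draw it out by its protruding tail, let go of it lying flat on the bench clear of the riser, then take it by its bar. Leave the other things on the bench where they are.

Things in the scene. Friction and masses are not known exactly. Their poses are not given: they have to be found in the camera images.
- tray: Shallow grey tray, black floor, fixed. Inside 148 (x) by 114 (y) mm, outside 164 by 130; floor 5 mm and wall top 13 mm above the bench. Origin: centre of its underside, on the bench. The plates tile a grid of 4 x 3 squares of 34 mm (each plate 1 mm smaller all round, 6 mm spare along each wall) and stand 4 mm proud of the walls.
- riser: Low light-wood riser, fixed: board 100 (x) by 112 (y) mm, underside 46, top 56 mm above the bench, cheeks at both sides, 94 mm apart. Open to -x (front edge x = -50 mm) and at the back. Origin: on the bench below its centre. A yellow tube 17 mm high is fixed on top. The blue plate starts under it, bar about 20 mm behind the front edge, about 40 mm of its tail out in front.
- long_plate: Blue L-plate, 5 squares, 200 g. Outline, mm: strip x -56.8..77.2, y -16..16; elbow x -56.8..-24.8, y 16..50. Its tail (+x end, 32 mm wide) can be pinched by the side edges. Grip bar along x. Loose, 12 mm thick; its steel grip bar (10 mm thick, 30 mm long) stands up 26 mm from the plate, top 38 mm above the underside. Origin: on the underside, straight below the bar's centre; z up.
- step_plate: Green S-plate, 4 squares, 160 g. Outline, mm: x -16..50, y -33..-1; x -50..16, y 1..33; joined at x -16..16. Grip bar along x. Loose, 12 mm thick; its steel grip bar (10 mm thick, 30 mm long) stands up 26 mm from the plate, top 38 mm above the underside. Origin: on the underside, straight below the bar's centre; z up.
- corner_plate: Red corner plate, 3 squares, 130 g. Outline, mm: x -16..16, y -37..29; x -50..-16, y -3..29. Grip bar along y. May lie in the way of drawing out the blue plate. Loose, 12 mm thick; its steel grip bar (10 mm thick, 30 mm long) stands up 26 mm from the plate, top 38 mm above the underside. Origin: on the underside, straight below the bar's centre; z up.
- bead_jar_mix: Bystander, loose; origin at the centre of its underside. Clear jar of mixed beads with a white lid, 54 mm across, 82 mm high, beside the riser.
- flux_bottle: Bystander, loose; origin at the centre of its underside. White bottle with a blue cap, 48 mm across, 84 mm high, beside the riser.
- beeswax: Bystander, loose; origin at the centre of its underside. Amber block of wax, 34 x 48 x 22 mm.
- round_tin: Bystander, loose; origin at the centre of its underside. Round aluminium tin, 66 mm across, 29 mm high.
- bead_tube: Bystander, loose; origin at the centre of its underside. Blue bead tube lying down, 78 x 32 x 17 mm.
- side_cutters: Bystander, loose; origin at the centre of its underside. Black-handled side cutters lying flat, 99 x 59 x 12 mm.
Not all that is in view belongs to the job. Of the things that look like the corner_plate, take the one that is farthest to the robot's left at the start.

How it is judged:
On the way:
1. the blue plate lies flat on the bench, clear of the riser, let go ((x of long_plate in the frame of riser below -0.1 m or y of long_plate in the frame of riser above 0.12 m or y of long_plate in the frame of riser below -0.12 m) and height (world z) of long_plate below 0.0035 m and angle between long_plate's own z axis and vertical below 0.05 rad and contact force between the fingers and long_plate below 0.2 N), for 0.2 s.
At the end, for the whole second after the job is handed in: All three plates lie inside the tray, flat on its floor (underside within 2.5 mm of the floor, tilt under 0.05 rad, bar centres within the tray's inside), grip bars up, and at rest (z of each of long_plate, step_plate, corner_plate in the frame of tray below 0.0075 m and angle between each of long_plate, step_plate, corner_plate's own z axis and vertical below 0.05 rad and linear speed of each of long_plate, step_plate, corner_plate below 0.01 m/s and x of long_plate in the frame of tray between -0.074 and 0.074 m and y of long_plate in the frame of tray between -0.057 and 0.057 m and x of step_plate in the frame of tray between -0.074 and 0.074 m and y of step_plate in the frame of tray between -0.057 and 0.057 m and x of corner_plate in the frame of tray between -0.074 and 0.074 m and y of corner_plate in the frame of tray between -0.057 and 0.057 m); the robot touches nothing.
It fails at once if a bystander (bead jar, flux bottle, wax, tin, bead tube or cutters) is moved more than 25 mm (distance of any of bead_jar_mix, flux_bottle, beeswax, round_tin, bead_tube, side_cutters from where it was at the start of the episode above 0.025 m).
It also fails if it takes over 70 s, if anything falls off the work surface, if the arm or the gripper's body presses on something with over 40 N, if the wrist force passes 120 N, or if a joint passes its speed limit or range.

## Working session

There is one attempt and no reset: what is moved stays moved. The work goes in short steps, Python scripts to look and compute and a tool call to move; the robot and the scene stay as the last step left them, time stands still between calls to the robot, and variables do not carry over. Pictures are saved under pics/ and viewed, at most 13 in all, crops included, and the job is handed in when it is done.

Besides the shell and the picture viewer there is one more tool, called in YAML: its name, and indented under it one key for each argument. apply_moves: Moves the arm, as the interface text tells. Its arguments: {"type":"object","properties":{"commands":{"type":"string"}},"required":["commands"]}

```bash
mkdir -p pics
python3 - <<'E'
from station import read_state, imaging, order, arm
import cv2, numpy as np
np.set_printoptions(precision=4,suppress=True)
s=read_state();print(s, arm.grasp_offset)
for n in ["scene","side","wrist"]:
    ci=imaging.camera_info(n);print(n,ci)
    cv2.imwrite(f"pics/{n}0.png",imaging.snapshot(n)[:,:,::-1])
a=[cv2.imread(f"pics/{n}0.png") for n in ["scene","side"]]
E
```

```text
{'time_s': 0.0, 'q': array([ 1.174 ,  0.2766,  1.5061, -0.    ,  1.3607, -0.121 ]), 'joint_velocities': array([ 0.0013,  0.0005,  0.0011,  0.0002,  0.0005, -0.0009]), 'effort': array([  0.0009, -40.457 , -23.7231,   0.0706,   0.0341,  -0.0001]), 'tcp_pos': array([0.1564, 0.5527, 0.1818]), 'orientation': array([-0.4318, -3.1113,  0.0027]), 'force': array([ 0.3259, -0.3493,  0.1878]), 'moment': array([ 0.0195,  0.0096, -0.0094]), 'grasp_force': 0.0, 'width': 0.9973872736518912} 0.0188
scene {'mtx': array([[444.2432,   0.    , 317.4372],
       [  0.    , 444.2432, 202.7545],
       [  0.    ,   0.    ,   1.    ]]), 'extrinsics': array([[ 0.8132, -0.5819, -0.0109, -0.5097],
       [ 0.4047,  0.552 ,  0.7291, -0.2275],
       [-0.4182, -0.5973,  0.6844, -1.1565],
       [ 0.    ,  0.    ,  0.    ,  1.    ]])}
side {'mtx': array([[420.127 ,   0.    , 316.2113],
       [  0.    , 420.127 , 206.1409],
       [  0.    ,   0.    ,   1.    ]]), 'extrinsics': array([[ 0.9998,  0.0032, -0.0188, -0.5816],
       [ 0.0131,  0.6   ,  0.7999,  0.011 ],
       [ 0.0139, -0.8   ,  0.5999, -1.3919],
       [ 0.    ,  0.    ,  0.    ,  1.    ]])}
wrist {'mtx': array([[309.7069,   0.    , 315.245 ],
       [  0.    , 309.7069, 197.0525],
       [  0.    ,   0.    ,   1.    ]]), 'extrinsics': array([[ 0.272 ,  0.9623, -0.0006, -0.5734],
       [-0.9238,  0.2609, -0.2802,  0.0309],
       [-0.2695,  0.0768,  0.9599, -0.3924],
       [ 0.    ,  0.    ,  0.    ,  1.    ]])}
```

View pics/scene0.png

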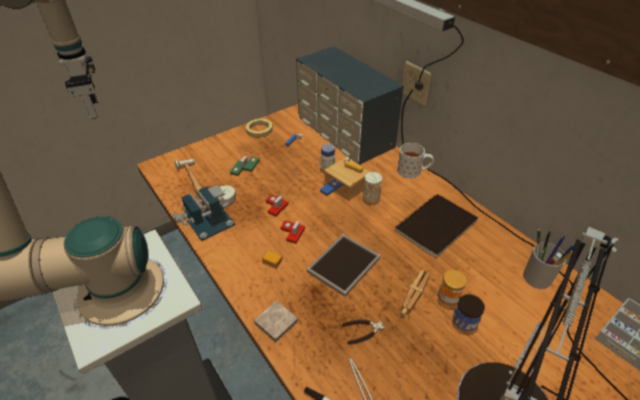

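View pics/side0.png

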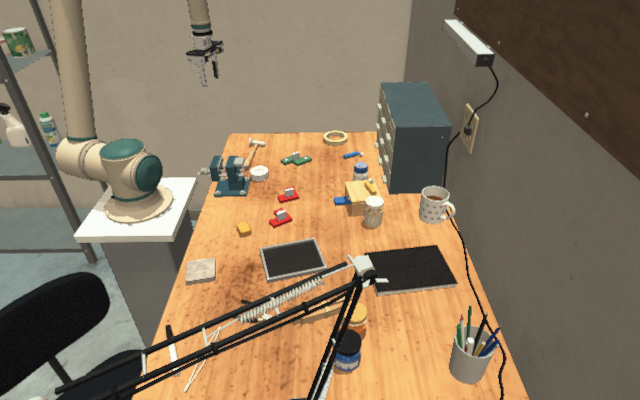

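The scene picture shows the tray at (344,263), with a black mat at (436,223) that is not the tray. It also shows the riser at (346,173) with the blue tail at (330,188) and the green plate at (245,165).
The red look-alikes are at scene (277,204) and (293,231), which are (288,194) and (280,218) in the side view. The one farthest left (largest y) is (277,204).

```bash
cat > h.py <<'E'
from station import read_state, imaging, order, arm
import cv2, numpy as np
from scipy.spatial.transform import Rotation as R
np.set_printoptions(precision=4,suppress=True)
def snap(n,f=None):
    ci=imaging.camera_info(n); im=imaging.snapshot(n)
    if f: cv2.imwrite(f"pics/{f}.png",im[:,:,::-1])
    return im,ci
def ray(n,ci,uv):
    uv=np.atleast_2d(uv).astype(float);K=ci["mtx"];E=ci["extrinsics"]
    p=(uv-K[:2,2])/[K[0,0],K[1,1]]
    if n=="wrist":
        r=np.linalg.norm(p,axis=1)+1e-12; d=np.c_[p*(np.sin(r)/r)[:,None],np.cos(r)]
    else: d=np.c_[p,np.ones(len(p))]
    d=d*[1,-1,-1]; Rm=E[:3,:3]
    return -Rm.T@E[:3,3], d@Rm
def onz(n,ci,uv,z):
    o,d=ray(n,ci,uv); return (o+d*((z-o[2])/d[:,2])[:,None])[:,:2]
def tri(views):  # [(n,ci,uv)] -> point, residual
    A=np.zeros((3,3));b=np.zeros(3);L=[]
    for n,ci,uv in views:
        o,d=ray(n,ci,uv);d=d[0]/np.linalg.norm(d[0]);P=np.eye(3)-np.outer(d,d);A+=P;b+=P@o;L.append((o,P))
    x=np.linalg.solve(A,b);return x,[np.linalg.norm(P@(x-o)) for o,P in L]
def proj(n,ci,X):
    X=np.atleast_2d(X);E=ci["extrinsics"];c=X@E[:3,:3].T+E[:3,3];c=c*[1,-1,-1]
    if n=="wrist":
        rr=np.linalg.norm(c[:,:2],axis=1);t=np.arctan2(rr,c[:,2]);p=c[:,:2]*(t/rr)[:,None]
    else: p=c[:,:2]/c[:,2:]
    return p*ci["mtx"][0,0]+ci["mtx"][:2,2]
HUE={"red":[(0,8),(172,180)],"green":[(55,90)],"blue":[(100,125)]}
def mask(im,c,s=110,v=40):
    h=cv2.cvtColor(im,cv2.COLOR_RGB2HSV);m=np.zeros(im.shape[:2],np.uint8)
    for a,b in HUE[c]: m|=cv2.inRange(h,(a,s,v),(b,255,255))
    return m
def blobs(m,amin=30):
    n,l,st,c=cv2.connectedComponentsWithStats(m)
    return [(st[i,4],c[i],(l==i).astype(np.uint8)) for i in range(1,n) if st[i,4]>=amin]
E
python3 - <<'E'
from h import *
for n in ["scene","side"]:
    ci=imaging.camera_info(n);im=cv2.imread(f"pics/{n}0.png")[:,:,::-1].copy()
    for c in HUE:
        for a,p,_ in blobs(mask(im,c)): 
            w=onz(n,ci,p,.012)[0]
            if np.hypot(*w)<1 : print(n,c,a,p,w)
ci=imaging.camera_info("scene")
print("tray",onz("scene",ci,[(345,236),(380,258),(347,292),(308,265)],.013))
print("riser",onz("scene",ci,[(325,174),(347,162),(372,172),(350,187)],.056))
c=imaging.camera_info("side");print("traySide",onz("side",c,[(260,246),(317,239),(326,271),(269,279)],.013))
E
python3 - <<'E'
import cv2,numpy as np
a=cv2.imread('pics/scene0.png')[120:300,220:400];a=cv2.resize(a,None,fx=3,fy=3,interpolation=2)
cv2.imwrite('pics/c1.png',np.hstack([a]))
E
```

```text
scene red 197 [275.4822 205.3299] [0.4863 0.0253]
scene red 247 [292.3725 231.2348] [ 0.4685 -0.0967]
scene blue 30 [291.     139.3333] [0.7161 0.2905]
scene blue 71 [327.4366 188.6056] [ 0.6614 -0.0068]
side red 143 [287.9021 196.3636] [0.4886 0.0086]
side red 155 [280.071  220.7226] [ 0.4719 -0.1189]
side blue 40 [350.35 154.4 ] [0.7108 0.2779]
side blue 43 [360.186  169.9535] [0.7392 0.1658]
side blue 98 [341.2857 200.4184] [ 0.6632 -0.018 ]
side blue 127 [346.7323 356.6614] [ 0.6496 -0.5888]
tray [[ 0.5793 -0.2019]
 [ 0.6061 -0.3218]
 [ 0.4643 -0.3564]
 [ 0.4339 -0.2263]]
riser [[ 0.6669  0.0139]
 [ 0.7611  0.0209]
 [ 0.793  -0.0664]
 [ 0.6916 -0.0817]]
traySide [[ 0.4233 -0.2334]
 [ 0.5849 -0.2064]
 [ 0.6089 -0.3342]
 [ 0.4607 -0.3606]]
```

View pics/c1.png

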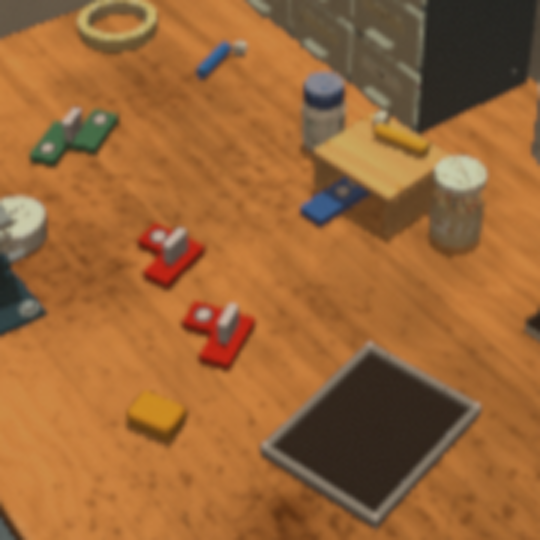

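View pics/wrist0.png

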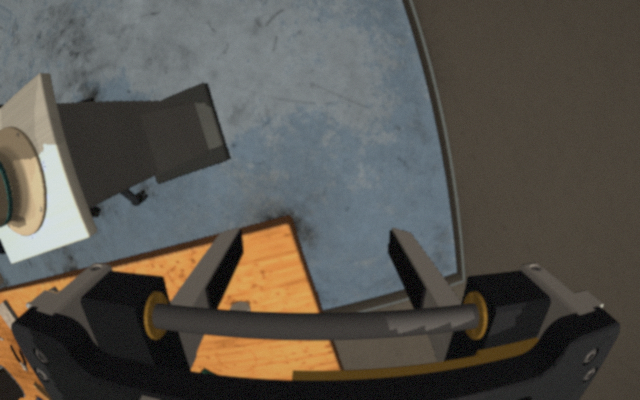

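The crop shows the chosen red plate with its bar at crop (175,243). The second red plate is at (225,330), the blue tail at (330,205) and the green plate at (75,135). I'll survey with the wrist camera next.

apply_moves:
  commands: "-0.453 -0.342 0 0 0 1.295 0.094;-0.453 -0.342 0 0 0 1.295 0.094;-0.453 -0.342 0 0 0 1.295 0.094;-0.453 -0.342 0 0 0 1.295 0.094;-0.453 -0.342 0 0 0 1.295 0.094;-0.453 -0.342 0 0 0 1.295 0.094;-0.453 -0.342 0 0 0 1.295 0.094;-0.453 -0.342 0 0 0 1.295 0.094;-0.453 -0.342 0 0 0 1.295 0.094;-0.453 -0.342 0 0 0 1.295 0.094;-0.453 -0.342 0 0 0 1.295 0.094;-0.453 -0.342 0 0 0 1.295 0.094"

```text
time_s: 1.65
tcp_pos: [0.4982, 0.1021, 0.1826]
orientation: [-2.219, -2.222, 0.0]
force: [0.4, -0.0, 0.2]
width: 1.0
grasp_force: 0.0
```

Run:
```python
from h import *
import json
s=read_state();print(s["tcp_pos"],s["orientation"],s["time_s"])
im,ci=snap("wrist","wA");np.savez("wA.npz",**ci)
```

```text
[0.4982 0.1021 0.1826] [-2.219  -2.2224  0.0003] 1.65
```

View pics/wA.png

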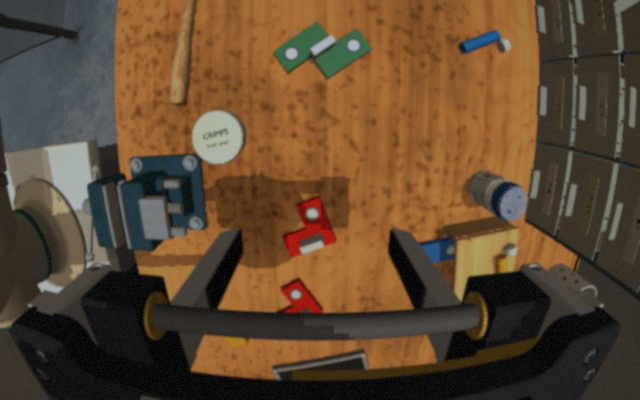

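The wrist view shows the green plate at (322,48), the target red plate at (310,235), the decoy red at (300,298) and the blue tail at (438,250), partly hidden by a finger. I'll move on over the red and blue plates, then the tray.

apply_moves:
  commands: "-0.06 0.02 0 0 0 0 0.094;-0.12 0.03 0 0 0 0 0.094;-0.18 0.03 0 0 0 0 0.094;-0.19 0.03 0 0 0 0 0.094;-0.19 0.03 0 0 0 0 0.094"

```text
time_s: 2.33
tcp_pos: [0.5291, -0.0881, 0.1827]
orientation: [-2.221, -2.221, -0.001]
force: [-0.8, 0.4, -0.4]
width: 1.0
grasp_force: 0.0
```

Run:
```python
from h import *
s=read_state();print(s["tcp_pos"],s["orientation"],s["time_s"])
im,ci=snap("wrist","wB");np.savez("wB.npz",**ci)
```

```text
[ 0.5291 -0.0881  0.1827] [-2.2209 -2.2208 -0.0012] 2.325
```

apply_moves:
  commands: "-0.06 0 0 0 0 0 0.094;-0.12 0 0 0 0 0 0.094;-0.18 0 0 0 0 0 0.094;-0.22 0 0 0 0 0 0.094;-0.22 0 0 0 0 0 0.094;-0.22 0 0 0 0 0 0.094"

```text
time_s: 3.12
tcp_pos: [0.5298, -0.3066, 0.1825]
orientation: [-2.218, -2.223, -0.002]
force: [-0.4, 0.7, -0.3]
width: 1.0
grasp_force: 0.0
```

Run:
```python
from h import *
s=read_state();print(s["tcp_pos"],s["orientation"],s["time_s"])
im,ci=snap("wrist","wC");np.savez("wC.npz",**ci)
ims={k:cv2.imread(f"pics/{k}.png") for k in ("wB","wC")}
cv2.imwrite("pics/BC.png",cv2.resize(np.vstack([ims["wB"][0:330],ims["wC"][:330]]),None,fx=.9,fy=.9))
```

```text
[ 0.5298 -0.3066  0.1825] [-2.2183 -2.2227 -0.0016] 3.125
```

View pics/BC.png

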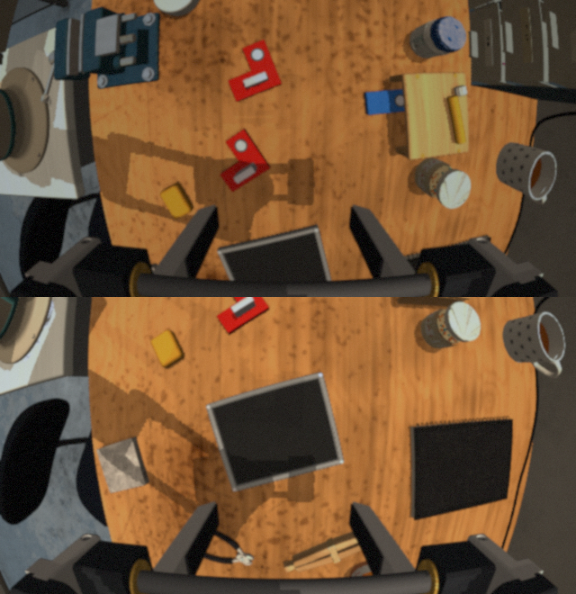

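Top half (BC view): target red (254,75), decoy red (244,160), blue tail (383,102), riser (437,115). Bottom half: tray with corners about (208,406), (321,374), (343,461) and (236,489).

```bash
cat > m.py <<'E'
from h import *
def load(k): return cv2.imread(f"pics/{k}.png")[:,:,::-1].copy(), dict(np.load(k+".npz"))
def plate(im,ci,c,near,z=.012):
    b=[(a,p,l) for a,p,l in blobs(cv2.morphologyEx(mask(im,c,90,25),cv2.MORPH_CLOSE,np.ones((3,3))),80)]
    a,p,l=min(b,key=lambda t:np.linalg.norm(t[1]-near))
    cs,_=cv2.findContours(l,cv2.RETR_EXTERNAL,cv2.CHAIN_APPROX_NONE)
    cn=max(cs,key=len)[:,0,:]
    w=onz("wrist",ci,cn,z)*1000
    r=cv2.minAreaRect(w.astype(np.float32))
    return p,cn,w,r
def bar(im,ci,cn,z=.038):
    hm=np.zeros(im.shape[:2],np.uint8);cv2.fillConvexPoly(hm,cv2.convexHull(cn.astype(np.int32)),1)
    hm=cv2.dilate(hm,np.ones((9,9)))
    h=cv2.cvtColor(im,cv2.COLOR_RGB2HSV)
    m=((h[:,:,1]<70)&(h[:,:,2]>130)).astype(np.uint8)*hm
    out=[]
    for a,p,l in blobs(m,15):
        ys,xs=np.nonzero(l);w=onz("wrist",ci,np.c_[xs,ys],z)*1000
        r=cv2.minAreaRect(w.astype(np.float32));out.append((a,p,r))
    return out
E
python3 - <<'E'
from m import *
for k,c,near in [("wA","green",(322,48)),("wA","red",(310,235)),("wB","red",(282,80)),("wB","blue",(420,113))]:
    im,ci=load(k);p,cn,w,r=plate(im,ci,c,near)
    print(k,c,p,"MAR",np.array(r[0]),np.array(r[1]),r[2],"box\n",cv2.boxPoints(r).round(0).tolist())
    print(" poly",cv2.approxPolyDP(w.astype(np.float32),6,True)[:,0].round(0).tolist())
    for b in bar(im,ci,cn): print("  bar",b)
im,ci=load("wC")
h=cv2.cvtColor(im,cv2.COLOR_RGB2HSV)
m=(h[:,:,2]<75).astype(np.uint8)
for a,p,l in blobs(m,3000):
    w=onz("wrist",ci,np.argwhere(l)[:,::-1],.013)*1000
    r=cv2.minAreaRect(w.astype(np.float32));print("dark",a,p,r)
im,ci=load("wB")
print("riser",onz("wrist",ci,np.array([(404,75),(467,73),(468,156),(408,158)])/.9,.056)*1000)
im,ci=load("wC")
print("tray",onz("wrist",ci,np.array([(208,406-297),(321,374-297),(343,461-297),(236,489-297)])/.9,.013)*1000)
E
```

```text
wA green [339.9876  54.9845] MAR [530.8734 251.9732] [63.8547 29.0844] 36.31471633911133 box
 [[497.0, 245.0], [514.0, 221.0], [565.0, 259.0], [548.0, 283.0]]
 poly [[548.0, 281.0], [499.0, 244.0], [513.0, 223.0], [563.0, 260.0]]
  bar (np.int32(78), array([325.641 ,  45.2436]), ((509.572998046875, 254.56451416015625), (28.50189208984375, 4.106447696685791), 39.250343322753906))
  bar (np.int32(109), array([353.211 ,  44.9725]), ((541.4405517578125, 256.8645935058594), (12.473847389221191, 11.796218872070312), 2.3174550533294678))
wA red [309.4758 227.1154] MAR [485.1334  32.7829] [66.4414 68.2616] 20.4442138671875 box
 [[442.0, 53.0], [466.0, -11.0], [528.0, 12.0], [504.0, 76.0]]
 poly [[504.0, 74.0], [475.0, 62.0], [485.0, 32.0], [457.0, 20.0], [467.0, -9.0], [480.0, -4.0], [483.0, 16.0], [501.0, 24.0], [511.0, 8.0], [526.0, 13.0]]
  bar (np.int32(85), array([311.9059, 213.0706]), ((495.5835266113281, 61.672367095947266), (11.902920722961426, 10.059680938720703), 0.12292028963565826))
  bar (np.int32(158), array([311.557 , 246.8734]), ((495.2825012207031, 17.214921951293945), (29.5
[... 870 characters left out ...]
32 310.2865] ((657.2587890625, -631.6822509765625), (1452.3970947265625, 3115.44580078125), 88.17987060546875)
dark 11032 [306.2651 150.1325] ((519.0895385742188, -277.0218505859375), (148.4020233154297, 114.67166900634766), 15.325713157653809)
dark 9026 [ 46.7526 183.5827] ((33.94219970703125, -324.31439208984375), (385.6466369628906, 238.53819274902344), 4.852648735046387)
dark 10207 [511.3911 187.0446] ((830.1583862304688, -320.9308166503906), (209.62815856933594, 147.57815551757812), 8.354961395263672)
riser [[679.0034  28.1834]
 [778.7215  43.6746]
 [791.5287 -72.0761]
 [691.3398 -77.4709]]
tray [[ 428.1509 -238.0508]
 [ 580.0058 -196.3227]
 [ 613.7608 -314.7934]
 [ 462.9858 -356.2575]]
```

The red bar agrees in both views at z = 38 mm, the tray inside measures 148.4 × 114.7 mm, and the poses match the given outlines. I'll use the 180° arrangement (blue yaw 195°), starting with red because it lies in the way.

```bash
cat > go.py <<'E'
from h import *
import sys
s=read_state();Rm=R.from_rotvec(s["orientation"]).as_matrix();y=Rm[:,1]
print("t",s["time_s"],"tcp",s["tcp_pos"],"phi",np.degrees(np.arctan2(y[1],y[0])).round(2),"tilt",np.degrees(np.arccos(-Rm[2,2])).round(2),"q",s["q"][[0,5]],"w",s["width"]*94,"F",s["force"])
for a in sys.argv[1:]:
    X,Y,Z,f=map(float,a.split(","));f=np.radians(f)
    T=np.c_[[-np.sin(f),np.cos(f),0],[np.cos(f),np.sin(f),0],[0,0,-1]]
    print(a,"->",(Rm.T@(np.array([X,Y,Z])-s["tcp_pos"])).round(4),R.from_matrix(Rm.T@T).as_rotvec().round(3))
E
python3 go.py .495,.017,.08,111 .495,.017,.016,111
```

```text
t 3.175 tcp [ 0.5298 -0.3066  0.1827] phi 0.14 tilt 0.07 q [-0.6389 -0.6416] w 94.09468990731138 F [ 0.521  -0.5885  0.7546]
.495,.017,.08,111 -> [ 0.3235 -0.034   0.1032] [ 0.001 -0.001 -1.935]
.495,.017,.016,111 -> [ 0.3234 -0.034   0.1672] [ 0.001 -0.001 -1.935]
```

apply_moves:
  commands: "0.06 -0.01 0 0 0 -0.18 0.05;0.12 -0.02 0 0 0 -0.36 0.05;0.18 -0.03 0 0 0 -0.54 0.05;0.24 -0.034 0.02 0 0 -0.72 0.05;0.30 -0.034 0.05 0 0 -0.90 0.05;0.323 -0.034 0.08 0 0 -1.08 0.05;0.323 -0.034 0.103 0 0 -1.26 0.05;0.323 -0.034 0.103 0 0 -1.44 0.05;0.323 -0.034 0.103 0 0 -1.62 0.05;0.323 -0.034 0.103 0 0 -1.80 0.05;0.323 -0.034 0.103 0 0 -1.935 0.05;0.323 -0.034 0.103 0 0 -1.935 0.05;0.323 -0.034 0.103 0 0 -1.935 0.05"

```text
time_s: 4.8
tcp_pos: [0.495, 0.0148, 0.0799]
orientation: [-0.568, 3.089, 0.0]
force: [0.8, 0.1, 0.4]
width: 0.533
grasp_force: 0.0
```

```bash
python3 - <<'E'
from m import *
im,ci=snap("wrist","wD");np.savez("wD.npz",**ci)
q=proj("wrist",ci,[[.495,.017,.038]])[0];print(q)
for b in blobs(cv2.morphologyEx(mask(im,"red",90,25),cv2.MORPH_CLOSE,np.ones((3,3))),80): print(b[:2])
p,cn,w,r=plate(im,ci,"red",q)
print(r,cv2.approxPolyDP(w.astype(np.float32),6,True)[:,0].round(0).tolist())
for b in bar(im,ci,cn): print("  bar",b)
E
python3 go.py .495,.017,.016,111
```

```text
[319.5193 209.0967]
(np.int32(2769), array([216.8613, 134.9429]))
(np.int32(3031), array([331.1128, 197.5374]))
((484.87225341796875, 31.882957458496094), (67.49244689941406, 66.32058715820312), 20.233840942382812) [[464.0, -9.0], [526.0, 13.0], [503.0, 73.0], [475.0, 63.0], [484.0, 32.0], [455.0, 18.0]]
  bar (np.int32(176), array([354.9375, 213.5568]), ((488.08673095703125, 46.442344665527344), (11.63195514678955, 12.129012107849121), 20.699453353881836))
  bar (np.int32(186), array([319.9032, 216.2366]), ((501.0469970703125, 19.7963809967041), (15.22097396850586, 8.463130950927734), 20.845579147338867))
t 4.85 tcp [0.4951 0.0146 0.0799] phi 110.84 tilt 0.02 q [-0.1113 -2.046 ] w 50.23345879425767 F [0.6301 0.4296 1.287 ]
.495,.017,.016,111 -> [-0.0007  0.0023  0.0639] [ 0.     0.    -0.003]
```

apply_moves:
  commands: "-0.001 0.002 0.03 0 0 0 0.05;-0.001 0.002 0.055 0 0 0 0.05;-0.001 0.002 0.064 0 0 0 0.05;-0.001 0.002 0.064 0 0 0 0.05;-0.001 0.002 0.064 0 0 0 0;-0.001 0.002 0.064 0 0 0 0;-0.001 0.002 0.064 0 0 0 0;-0.001 0.002 0.064 0 0 0 0;-0.001 0.002 0.064 0 0 0 0;-0.001 0.002 0.02 0 0 0 0;-0.001 0.002 -0.02 0 0 0 0;-0.001 0.002 -0.02 0 0 0 0"

```text
time_s: 6.35
tcp_pos: [0.4982, 0.0159, 0.1026]
orientation: [-0.568, 3.083, -0.003]
force: [1.1, 0.0, -0.0]
width: 0.005
grasp_force: 0.0
```

```bash
python3 - <<'E'
from m import *
im,ci=snap("wrist","wE");np.savez("wE.npz",**ci)
s=read_state();t=s["tcp_pos"]
p,cn,w,r=plate(im,ci,"red",proj("wrist",ci,[t])[0],t[2]-.004)
print(r,cv2.approxPolyDP(w.astype(np.float32),6,True)[:,0].round(0).tolist())
E
python3 go.py .475,-.311,.1,15.3 .475,-.311,.022,15.3
```

```text
((466.2601013183594, 18.181499481201172), (47.65385437011719, 46.84281539916992), 21.067975997924805) [[453.0, -11.0], [496.0, 5.0], [480.0, 48.0], [459.0, 40.0], [466.0, 18.0], [446.0, 8.0]]
t 6.4 tcp [0.4965 0.016  0.1007] phi 110.87 tilt 0.17 q [-0.108 -2.043] w 0.3577954954712479 F [ 0.407  -0.3532 -0.4219]
.475,-.311,.1,15.3 -> [ 0.1366 -0.2979  0.0007] [0.001 0.003 1.668]
.475,-.311,.022,15.3 -> [ 0.1368 -0.2978  0.0787] [0.001 0.003 1.668]
```

Run:
```python
from m import *
im,ci=load("wE")
p,cn,w,r=plate(im,ci,"red",(330,200),.012)
print(p,r,cv2.approxPolyDP(w.astype(np.float32),6,True)[:,0].round(0).tolist())
cv2.imwrite("pics/DE.png",cv2.resize(np.vstack([cv2.imread("pics/wD.png")[80:360,100:540],cv2.imread("pics/wE.png")[80:360,100:540]]),None,fx=1.05,fy=1.05))
```

```text
[330.5261 188.1064] ((484.51666259765625, 31.457473754882812), (67.02554321289062, 65.884765625), 21.0679874420166) [[466.0, -10.0], [526.0, 13.0], [503.0, 73.0], [475.0, 62.0], [485.0, 31.0], [455.0, 17.0]]
```

View pics/DE.png

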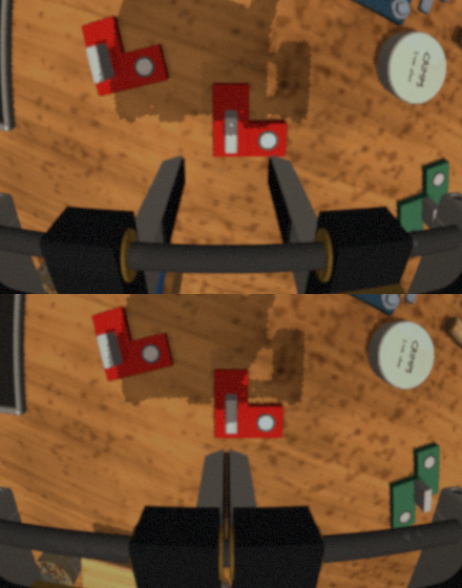

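The red plate hasn't moved. The fingers were probably still closing when I lifted, so I'll retry with a narrower opening and check the grip before lifting.

```bash
python3 go.py .495,.0172,.05,111 .495,.0172,.016,111
```

```text
t 6.4 tcp [0.4965 0.016  0.1007] phi 110.87 tilt 0.17 q [-0.108 -2.043] w 0.3577954954712479 F [ 0.407  -0.3532 -0.4219]
.495,.0172,.05,111 -> [0.0011 0.0017 0.0507] [-0.001  0.003 -0.002]
.495,.0172,.016,111 -> [0.0012 0.0017 0.0847] [-0.001  0.003 -0.002]
```

apply_moves:
  commands: "0.001 0.002 0 0 0 0 0.04;0.001 0.002 0 0 0 0 0.04;0.001 0.002 0 0 0 0 0.04;0.001 0.002 0 0 0 0 0.04;0.001 0.002 0 0 0 0 0.04;0.001 0.002 0.04 0 0 0 0.04;0.001 0.002 0.07 0 0 0 0.04;0.001 0.002 0.085 0 0 0 0.04;0.001 0.002 0.085 0 0 0 0.04;0.001 0.002 0.085 0 0 0 0;0.001 0.002 0.085 0 0 0 0;0.001 0.002 0.085 0 0 0 0;0.001 0.002 0.085 0 0 0 0;0.001 0.002 0.085 0 0 0 0"

```text
time_s: 8.15
tcp_pos: [0.4944, 0.0178, 0.0155]
orientation: [-0.569, 3.088, -0.0]
force: [-1.2, 0.9, 6.7]
width: 0.005
grasp_force: 3.0
```

```bash
python3 go.py
```

```text
t 8.15 tcp [0.4944 0.0178 0.0155] phi 110.87 tilt 0.08 q [-0.1051 -2.0404] w 0.4260622503767989 F [-1.1677  0.944   6.7281]
```

Run:
```python
from m import *
im,ci=snap("wrist","wF");np.savez("wF.npz",**ci)
q=proj("wrist",ci,[read_state()["tcp_pos"]]);print("tcp px",q)
a=cv2.resize(im[130:330,170:470,::-1],None,fx=2,fy=2)
s,_=snap("scene");b=cv2.resize(s[150:260,225:375,::-1],(600,440)[:2],interpolation=2)[:,:600]
cv2.imwrite("pics/F.png",cv2.resize(np.vstack([a,b]),None,fx=.7,fy=.7))
```

```text
tcp px [[317.4632 226.9319]]
```

View pics/F.png

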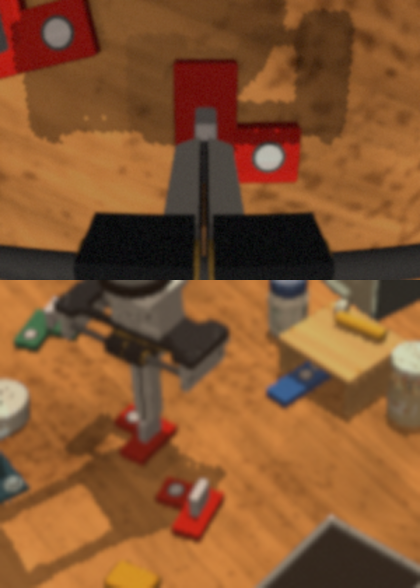

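The fingers are shut with 6.7 N of upward force, so they may be standing on top of the bar. I'll check the true fingertip height with the fixed cameras.

Run:
```python
from m import *
t=read_state()["tcp_pos"];out=[]
for n in("scene","side"):
    im,ci=snap(n)
    pts=[t,[.4944,.0178,.038],[.4944,.0178,.1]]
    q=proj(n,ci,pts);print(n,q.round(1).tolist())
    u,v=q[0].astype(int);x0,y0=u-32,v-45
    c=cv2.resize(im[y0:y0+65,x0:x0+65,::-1].copy(),None,fx=6,fy=6,interpolation=2)
    for p,col in zip(q,[(255,0,0),(0,255,0),(255,0,255)]): cv2.drawMarker(c,tuple(int(z) for z in ((p-[x0,y0]+.5)*6)),col,0,14,2)
    out.append(c)
cv2.imwrite("pics/G.png",np.hstack(out))
```

```text
scene [[278.9, 204.8], [278.4, 199.4], [276.9, 183.9]]
side [[289.8, 193.9], [289.4, 188.3], [288.3, 172.2]]
```

View pics/G.png

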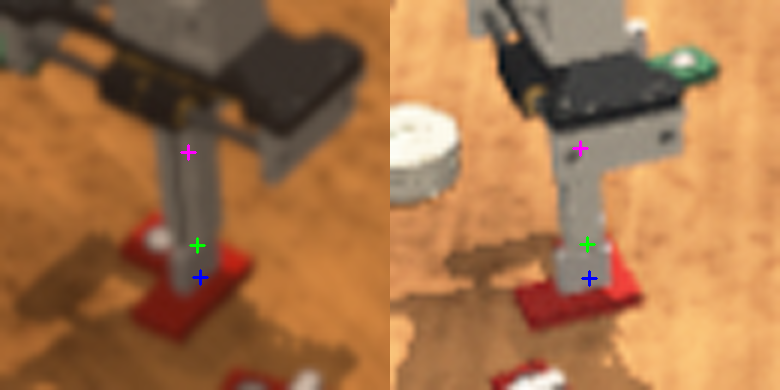

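In both fixed views the shut fingers stand on the bar: the block below them is the bar and the green mark is at z = 38 mm. So the real fingertips sit about 22 mm above the reported TCP. I'll allow for that by opening above the bar, going about 20 mm deeper and checking the force.

apply_moves:
  commands: "0 0 -0.02 0 0 0 0.04;0 0 -0.02 0 0 0 0.04;0 0 -0.02 0 0 0 0.04;0 0 -0.02 0 0 0 0.04;0 0 -0.02 0 0 0 0.04;0 0 0 0 0 0 0.04;0 0 0.01 0 0 0 0.04;0 0 0.018 0 0 0 0.04;0 0 0.018 0 0 0 0.04;0 0 0.018 0 0 0 0;0 0 0.018 0 0 0 0;0 0 0.018 0 0 0 0;0 0 0.018 0 0 0 0;0 0 0.018 0 0 0 0;0 0 0.018 0 0 0 0"

```text
time_s: 10.22
tcp_pos: [0.4941, 0.0177, -0.003]
orientation: [-0.569, 3.089, 0.0]
force: [-0.2, 1.5, 4.4]
width: 0.105
grasp_force: 30.0
```

```bash
python3 go.py
```

```text
t 10.225 tcp [ 0.4941  0.0177 -0.003 ] phi 110.86 tilt 0.03 q [-0.1052 -2.0404] w 9.872531381514257 F [-0.1689  1.5087  4.3752]
```

Gripped: 9.9 mm opening at 30 N. Lift and carry to the tray.

```bash
python3 go.py .475,-.310,.08,15.3
```

```text
t 10.225 tcp [ 0.4941  0.0177 -0.003 ] phi 110.86 tilt 0.03 q [-0.1052 -2.0404] w 9.872531381514257 F [-0.1689  1.5087  4.3752]
.475,-.310,.08,15.3 -> [ 0.1345 -0.2994 -0.0831] [0.    0.    1.668]
```

apply_moves:
  commands: "0 0 -0.04 0 0 0 0;0 0 -0.083 0 0 0 0;0 0 -0.083 0 0 0 0"

```text
time_s: 10.6
tcp_pos: [0.4966, 0.0172, 0.0823]
orientation: [-0.568, 3.083, -0.003]
force: [-0.0, 0.2, -0.7]
width: 0.104
grasp_force: 30.0
```

apply_moves:
  commands: "0.027 -0.055 0 0 0 0.17 0;0.054 -0.11 0 0 0 0.34 0;0.08 -0.165 0 0 0 0.51 0;0.107 -0.22 0 0 0 0.68 0;0.1345 -0.27 0 0 0 0.85 0;0.1345 -0.2994 0 0 0 1.02 0;0.1345 -0.2994 0 0 0 1.19 0;0.1345 -0.2994 0 0 0 1.36 0;0.1345 -0.2994 0 0 0 1.53 0;0.1345 -0.2994 0 0 0 1.668 0;0.1345 -0.2994 0 0 0 1.668 0;0.1345 -0.2994 0 0 0 1.668 0"

```text
time_s: 12.1
tcp_pos: [0.4743, -0.3096, 0.0785]
orientation: [-1.902, -2.498, -0.0]
force: [-0.5, -0.2, -0.9]
width: 0.106
grasp_force: 30.0
```

```bash
python3 - <<'E'
from m import *
im,ci=snap("wrist","wH");np.savez("wH.npz",**ci)
t=read_state()["tcp_pos"]
q=proj("wrist",ci,[t]);p,cn,w,r=plate(im,ci,"red",q[0],t[2]+.003+.012)
print(p,r,cv2.approxPolyDP(w.astype(np.float32),6,True)[:,0].round(0).tolist())
E
python3 go.py .475,-.310,.003,15.3
```

```text
[335.2334 218.1807] ((490.61920166015625, -299.087646484375), (46.99720001220703, 90.93885040283203), 67.82672119140625) [[452.0, -274.0], [459.0, -312.0], [475.0, -296.0], [493.0, -305.0], [508.0, -331.0], [529.0, -324.0], [518.0, -291.0], [490.0, -299.0], [481.0, -270.0]]
t 12.15 tcp [ 0.4745 -0.3098  0.0788] phi 15.39 tilt 0.08 q [-0.7012 -0.9697] w 9.460320377924491 F [ 0.328  -0.1462 -0.5601]
.475,-.310,.003,15.3 -> [-0.0004  0.0005  0.0758] [-0.001 -0.001  0.001]
```

The held plate matches its predicted outline within about 3 mm. Lower it and let go.

apply_moves:
  commands: "0 0 0.04 0 0 0 0;0 0 0.06 0 0 0 0;0 0 0.07 0 0 0 0;0 0 0.076 0 0 0 0;0 0 0.076 0 0 0 0;0 0 0.076 0 0 0 0.03;0 0 0.076 0 0 0 0.03;0 0 0.076 0 0 0 0.03;0 0 0.076 0 0 0 0.03;0 0 0.03 0 0 0 0.03;0 0 -0.02 0 0 0 0.03;0 0 -0.04 0 0 0 0.03;0 0 -0.04 0 0 0 0.03"

```text
time_s: 13.78
tcp_pos: [0.4759, -0.3109, 0.1215]
orientation: [1.903, 2.494, -0.0]
force: [-0.1, 0.3, 1.1]
width: 0.314
grasp_force: 0.0
```

```bash
python3 - <<'E'
from m import *
im,ci=snap("wrist","wI");np.savez("wI.npz",**ci)
q=proj("wrist",ci,[[.475,-.311,.017]]);p,cn,w,r=plate(im,ci,"red",q[0],.017)
print(p,r,cv2.approxPolyDP(w.astype(np.float32),6,True)[:,0].round(0).tolist())
E
python3 go.py .508,.255,.13,127
```

```text
[325.4643 187.145 ] ((491.6236877441406, -302.72607421875), (70.53372955322266, 68.85688018798828), 15.113996505737305) [[450.0, -281.0], [467.0, -344.0], [534.0, -326.0], [525.0, -294.0], [493.0, -300.0], [481.0, -270.0]]
t 13.825 tcp [ 0.4749 -0.3101  0.1198] phi 15.3 tilt 0.05 q [-0.7011 -0.9682] w 30.173801365939685 F [ 0.0057  0.653  -0.4079]
.508,.255,.13,127 -> [ 0.5363  0.181  -0.0105] [-0.     0.001 -1.95 ]
```

Red is seated: the measured centre (491.6,-302.7) is within about 1 mm of the (490.6,-302.3) target. Next is the blue tail.

```bash
python3 go.py .659,-.008,.08,-82.5
```

```text
t 13.825 tcp [ 0.4749 -0.3101  0.1198] phi 15.3 tilt 0.05 q [-0.7011 -0.9682] w 30.173801365939685 F [ 0.0057  0.653  -0.4079]
.659,-.008,.08,-82.5 -> [0.2429 0.2572 0.0398] [0.001 0.    1.707]
```

apply_moves:
  commands: "0.04 0.04 0 0 0 0.18 0.06;0.08 0.08 0 0 0 0.36 0.06;0.12 0.12 0 0 0 0.54 0.06;0.16 0.16 0 0 0 0.72 0.06;0.2 0.2 0 0 0 0.9 0.06;0.243 0.257 0 0 0 1.08 0.06;0.243 0.257 0 0 0 1.26 0.06;0.243 0.257 0.02 0 0 1.44 0.06;0.243 0.257 0.04 0 0 1.62 0.06;0.243 0.257 0.04 0 0 1.707 0.06;0.243 0.257 0.04 0 0 1.707 0.06;0.243 0.257 0.04 0 0 1.707 0.06"

```text
time_s: 15.32
tcp_pos: [0.6582, -0.0078, 0.0787]
orientation: [-3.134, -0.207, 0.002]
force: [-0.9, 0.0, -0.1]
width: 0.64
grasp_force: 0.0
```

```bash
python3 - <<'E'
from m import *
im,ci=snap("wrist","wJ");np.savez("wJ.npz",**ci)
q=proj("wrist",ci,[[.66,-.008,.012]]);print(q);p,cn,w,r=plate(im,ci,"blue",q[0],.012)
print(p,r,cv2.approxPolyDP(w.astype(np.float32),4,True)[:,0].round(0).tolist())
E
python3 go.py .659,-.008,-.019,-82.5
```

```text
[[314.1246 199.4214]]
[314.8562 202.2788] ((657.0755615234375, -8.914146423339844), (26.045732498168945, 29.765419006347656), 8.426974296569824) [[667.0, 8.0], [642.0, 3.0], [647.0, -25.0], [672.0, -22.0]]
t 15.375 tcp [ 0.6585 -0.0079  0.0792] phi -82.46 tilt 0.04 q [-0.1176  1.3214] w 60.189874170975315 F [ 0.443  0.223 -0.505]
.659,-.008,-.019,-82.5 -> [0.0006 0.0002 0.0982] [-0.     0.001  0.001]
```

apply_moves:
  commands: "0 0 0.05 0 0 0 0.06;0 0 0.08 0 0 0 0.06;0 0 0.092 0 0 0 0.06;0 0 0.098 0 0 0 0.06;0 0 0.098 0 0 0 0.06;0 0 0.098 0 0 0 0;0 0 0.098 0 0 0 0;0 0 0.098 0 0 0 0;0 0 0.098 0 0 0 0;0 0 0.098 0 0 0 0;0 0 0.098 0 0 0 0"

```text
time_s: 16.75
tcp_pos: [0.6589, -0.0078, -0.0178]
orientation: [-3.135, -0.205, -0.001]
force: [-0.3, -0.0, 5.3]
width: 0.334
grasp_force: 29.9
```

```bash
python3 go.py .536,-.024,-.019,-82.5
```

```text
t 16.75 tcp [ 0.6589 -0.0078 -0.0178] phi -82.51 tilt 0.04 q [-0.1175  1.3224] w 31.395632543760033 F [-0.2598 -0.0291  5.3278]
.536,-.024,-.019,-82.5 -> [-0.124   0.      0.0011] [-0.    -0.001 -0.   ]
```

Tail pinched at 31.4 mm. Draw it out along the strip.

apply_moves:
  commands: "-0.015 0 -0.001 0 0 0 0;-0.035 0 -0.001 0 0 0 0;-0.055 0 -0.001 0 0 0 0;-0.075 0 -0.001 0 0 0 0;-0.095 0 -0.001 0 0 0 0;-0.112 0 -0.001 0 0 0 0;-0.124 0 -0.001 0 0 0 0;-0.124 0 0 0 0 0 0;-0.124 0 0 0 0 0 0.06;-0.124 0 0 0 0 0 0.06;-0.124 0 0 0 0 0 0.06;-0.124 0 0 0 0 0 0.06;-0.124 0 -0.04 0 0 0 0.06;-0.124 0 -0.09 0 0 0 0.06;-0.124 0 -0.12 0 0 0 0.06;-0.124 0 -0.12 0 0 0 0.06"

```text
time_s: 18.75
tcp_pos: [0.5378, -0.0243, 0.104]
orientation: [3.134, 0.205, 0.009]
force: [-0.2, 0.1, 0.6]
width: 0.637
grasp_force: 0.0
```

```bash
python3 - <<'E'
from m import *
im,ci=snap("wrist","wK");np.savez("wK.npz",**ci)
q=proj("wrist",ci,[[.60,-.01,.012]]);print(q);p,cn,w,r=plate(im,ci,"blue",q[0],.012)
print(p,r,cv2.approxPolyDP(w.astype(np.float32),6,True)[:,0].round(0).tolist())
for b in bar(im,ci,cn): print("  bar",b)
E
python3 go.py
```

```text
[[307.1748 129.9006]]
[320.2719 137.6269] ((585.322998046875, -34.533172607421875), (131.90696716308594, 64.28514099121094), 8.266743659973145) [[655.0, -55.0], [644.0, 6.0], [516.0, -14.0], [522.0, -42.0], [619.0, -28.0], [625.0, -60.0]]
  bar (np.int32(190), array([312.2474,  95.5474]), ((631.6790771484375, -10.921955108642578), (12.239360809326172, 12.840225219726562), 52.95280838012695))
  bar (np.int32(178), array([348.3652,  95.2528]), ((636.6746215820312, -41.2652473449707), (12.275230407714844, 12.159914016723633), 8.737994194030762))
  bar (np.int32(385), array([312.6727, 140.2571]), ((592.9237670898438, -16.212074279785156), (29.022308349609375, 9.573127746582031), 7.599054336547852))
  bar (np.int32(167), array([313.479 , 166.4192]), ((570.215576171875, -20.065101623535156), (11.680177688598633, 11.497712135314941), 7.475793838500977))
t 18.8 tcp [ 0.5362 -0.0241  0.1022] phi -82.5 tilt 0.11 q [-0.1746  1.2653] w 60.17702641621419 F [-0.2212 -0.0284 -0.9956]
```

View pics/wK.png

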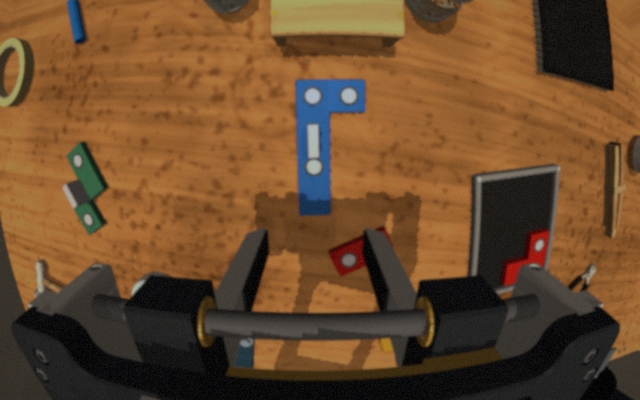

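The blue plate lies flat at about (320,138), clear of the riser, with its bar at (313,140). I'll take it by the bar.

```bash
python3 go.py .593,-.0162,.06,-82.2 .593,-.0162,-.003,-82.2
```

```text
t 18.8 tcp [ 0.5362 -0.0241  0.1022] phi -82.5 tilt 0.11 q [-0.1746  1.2653] w 60.17702641621419 F [-0.2212 -0.0284 -0.9956]
.593,-.0162,.06,-82.2 -> [ 0.0572 -0.0004  0.0423] [ 0.001 -0.002 -0.005]
.593,-.0162,-.003,-82.2 -> [ 0.0571 -0.0005  0.1053] [ 0.001 -0.002 -0.005]
```

apply_moves:
  commands: "0.04 0 0.01 0 0 -0.005 0.035;0.057 -0.0005 0.03 0 0 -0.005 0.035;0.057 -0.0005 0.042 0 0 -0.005 0.035;0.057 -0.0005 0.042 0 0 -0.005 0.035;0.057 -0.0005 0.08 0 0 -0.005 0.035;0.057 -0.0005 0.1 0 0 -0.005 0.035;0.057 -0.0005 0.105 0 0 -0.005 0.035;0.057 -0.0005 0.105 0 0 -0.005 0.035;0.057 -0.0005 0.105 0 0 -0.005 0;0.057 -0.0005 0.105 0 0 -0.005 0;0.057 -0.0005 0.105 0 0 -0.005 0;0.057 -0.0005 0.105 0 0 -0.005 0;0.057 -0.0005 0.105 0 0 -0.005 0"

```text
time_s: 20.42
tcp_pos: [0.5926, -0.0159, -0.0027]
orientation: [-3.134, -0.213, -0.002]
force: [-0.3, 0.5, 4.7]
width: 0.105
grasp_force: 30.0
```

```bash
python3 go.py .520,-.2415,.08,-74.7
```

```text
t 20.425 tcp [ 0.5926 -0.0159 -0.0027] phi -82.22 tilt 0.06 q [-0.1445  1.2903] w 9.840209951185685 F [-0.2723  0.5283  4.7126]
.520,-.2415,.08,-74.7 -> [-0.1024  0.2137 -0.0828] [-0.    -0.001 -0.131]
```

apply_moves:
  commands: "0 0 -0.05 0 0 0 0;0 0 -0.083 0 0 0 0;-0.03 0.05 -0.083 0 0 -0.05 0;-0.06 0.1 -0.083 0 0 -0.1 0;-0.09 0.15 -0.083 0 0 -0.131 0;-0.102 0.2 -0.083 0 0 -0.131 0;-0.102 0.2137 -0.083 0 0 -0.131 0;-0.102 0.2137 -0.083 0 0 -0.131 0;-0.102 0.2137 -0.083 0 0 -0.131 0"

```text
time_s: 21.55
tcp_pos: [0.5197, -0.24, 0.0791]
orientation: [-3.112, -0.419, 0.002]
force: [-0.6, -0.2, -1.7]
width: 0.108
grasp_force: 30.0
```

```bash
python3 - <<'E'
from m import *
im,ci=snap("wrist","wL");np.savez("wL.npz",**ci)
t=read_state()["tcp_pos"]
q=proj("wrist",ci,[t]);p,cn,w,r=plate(im,ci,"blue",q[0],t[2]+.003+.012)
print(p,cv2.approxPolyDP(w.astype(np.float32),6,True)[:,0].round(0).tolist())
c,s_=np.cos(np.radians(195.3)),np.sin(np.radians(195.3))
for a,b in [(-56.8,-16),(-56.8,50),(-24.8,50),(-24.8,16),(77.2,16),(77.2,-16)]: print((t[0]*1e3+c*a-s_*b).round(0),(t[1]*1e3+s_*a+c*b).round(0))
p,cn,w,r=plate(im,ci,"red",(0,0),.017) if 0 else (0,0,0,0)
E
python3 go.py .520,-.2415,.003,-74.7
```

```text
[336.3652 183.4892] [[571.0, -212.0], [521.0, -226.0], [534.0, -238.0], [529.0, -256.0], [548.0, -252.0], [559.0, -283.0], [589.0, -272.0]]
570.0 -209.0
588.0 -273.0
557.0 -282.0
548.0 -249.0
450.0 -276.0
441.0 -245.0
t 21.6 tcp [ 0.5199 -0.2399  0.0793] phi -74.63 tilt 0.09 q [-0.5543  0.7479] w 9.586127922172201 F [-0.1141  0.3034 -1.2966]
.520,-.2415,.003,-74.7 -> [-0.0003  0.0017  0.0763] [-0.002  0.001  0.001]
```

```bash
python3 go.py .5214,-.239,.003,-74.7
```

```text
t 21.6 tcp [ 0.5199 -0.2399  0.0793] phi -74.63 tilt 0.09 q [-0.5543  0.7479] w 9.586127922172201 F [-0.1141  0.3034 -1.2966]
.5214,-.239,.003,-74.7 -> [ 0.0018 -0.0003  0.0763] [-0.002  0.001  0.001]
```

apply_moves:
  commands: "0.002 -0.001 0.04 0 0 0 0;0.002 -0.001 0.06 0 0 0 0;0.002 -0.001 0.07 0 0 0 0;0.002 -0.001 0.076 0 0 0 0;0.002 -0.001 0.076 0 0 0 0;0.002 -0.001 0.076 0 0 0 0.03;0.002 -0.001 0.076 0 0 0 0.03;0.002 -0.001 0.076 0 0 0 0.03;0.002 -0.001 0.076 0 0 0 0.03;0.002 -0.001 0.03 0 0 0 0.03;0.002 -0.001 -0.02 0 0 0 0.03;0.002 -0.001 -0.06 0 0 0 0.03;0.002 -0.001 -0.06 0 0 0 0.03"

```text
time_s: 23.22
tcp_pos: [0.524, -0.2415, 0.1434]
orientation: [3.109, 0.417, 0.01]
force: [0.2, -0.3, 0.1]
width: 0.319
grasp_force: 0.0
```

```bash
python3 - <<'E'
from m import *
im,ci=snap("wrist","wM");np.savez("wM.npz",**ci)
T=np.array([519.1,-277.]);c,s_=np.cos(np.radians(15.3)),np.sin(np.radians(15.3));Rt=np.array([[c,-s_],[s_,c]])
for col,pt in(("blue",(.52,-.24,.017)),("red",(.475,-.31,.017))):
    q=proj("wrist",ci,[pt]);p,cn,w,r=plate(im,ci,col,q[0],.017)
    print(col,p,((w-T)@Rt).min(0),((w-T)@Rt).max(0),cv2.approxPolyDP(((w-T)@Rt).astype(np.float32),6,True)[:,0].round(1).tolist())
    for b in bar(im,ci,cn,.043): print("  bar",b[1],(np.array(b[2][0])-T)@Rt,b[2][1:])
E
python3 go.py .508,.255,.13,-53
```

```text
blue [319.6083 184.2852] [-65.9327 -17.9263] [71.2815 50.7399] [[71.30000305175781, -11.800000190734863], [68.9000015258789, 50.0], [-65.9000015258789, 46.29999923706055], [-63.29999923706055, 16.799999237060547], [35.20000076293945, 16.899999618530273], [38.70000076293945, -16.899999618530273]]
  bar [312.7286 150.4286] [56.6796 33.2534] ((12.64197063446045, 11.921777725219727), 60.02772521972656)
  bar [344.4307 150.2774] [56.8014  2.1131] ((12.042400360107422, 12.651857376098633), 61.093772888183594)
  bar [313.0625 188.5795] [15.0737 33.0927] ((23.085342407226562, 10.10141372680664), 14.971718788146973)
red [362.9725 223.9477] [-67.4027 -52.9317] [ 3.7254 16.017 ] [[0.20000000298023224, -51.599998474121094], [3.700000047683716, -19.200000762939453], [-29.5, -14.800000190734863], [-29.299999237060547, 13.899999618530273], [-67.30000305175781, 15.600000381469727], [-64.80000305175781, 1.399999976158142], [-35.5, -1.2000000476837158], [-47.29999923706055, -35.79999923706055], [-67.0999984741211, -44.5], [-66.0, -51.79999923706055]]
  bar [373.0256 214.7308] [-10.8771 -29.9623] ((9.057397842407227, 10.772603988647461), 18.34245491027832)
t 23.275 tcp [ 0.5224 -0.2406  0.141 ] phi -74.72 tilt 0.18 q [-0.5527  0.7514] w 30.12323562511667 F [-0.4324  0.3922 -0.6179]
.508,.255,.13,-53 -> [ 0.1167 -0.4819  0.0102] [ 0.003 -0.002 -0.379]
```

Blue is in place. Next is the green plate: move above it and re-measure.

apply_moves:
  commands: "0.014 -0.06 0 0 0 -0.1 0.03;0.028 -0.12 0 0 0 -0.2 0.03;0.042 -0.18 0 0 0 -0.3 0.03;0.056 -0.24 0 0 0 -0.379 0.03;0.07 -0.3 0 0 0 -0.379 0.03;0.085 -0.36 0 0 0 -0.379 0.03;0.1 -0.42 0 0 0 -0.379 0.03;0.1167 -0.482 0.02 0 0 -0.379 0.03;0.1167 -0.482 0.04 0 0 -0.379 0.03;0.1167 -0.482 0.06 0 0 -0.379 0.03;0.1167 -0.482 0.06 0 0 -0.379 0.03"

```text
time_s: 24.65
tcp_pos: [0.5043, 0.2548, 0.0764]
orientation: [2.979, 0.998, -0.012]
force: [-0.4, -0.6, -0.1]
width: 0.316
grasp_force: 0.0
```

```bash
python3 - <<'E'
from m import *
im,ci=snap("wrist","wN");np.savez("wN.npz",**ci)
q=proj("wrist",ci,[[.508,.255,.038]]);print(q)
m=cv2.morphologyEx(mask(im,"green",70,20),cv2.MORPH_CLOSE,np.ones((3,3)))
P=[]
for a,p,l in blobs(m,150):
    if np.linalg.norm(p-q[0])<90: P.append(np.argwhere(l)[:,::-1]);print(a,p)
pts=np.vstack(P);r=cv2.minAreaRect((onz("wrist",ci,pts,.012)*1e3).astype(np.float32));print(r)
for b in bar(im,ci,pts): print("  bar",b)
E
python3 go.py
```

```text
[[315.7939 206.607 ]]
3434 [316.3026 191.256 ]
((507.8923645019531, 257.0720520019531), (97.58460235595703, 63.67106628417969), 35.79052734375)
  bar (np.int32(185), array([334.2486, 161.7676]), ((546.4158325195312, 265.52142333984375), (11.248734474182129, 11.870311737060547), 37.39522933959961))
  bar (np.int32(229), array([313.7031, 200.4978]), ((510.86376953125, 259.018310546875), (18.809322357177734, 8.114657402038574), 36.71603775024414))
t 24.7 tcp [0.5057 0.255  0.0778] phi -52.99 tilt 0.25 q [0.3443 1.2691] w 30.216716836849706 F [0.0927 0.5082 0.486 ]
```

```bash
python3 go.py .5073,.256,-.003,-53.4
```

```text
t 24.7 tcp [0.5057 0.255  0.0778] phi -52.99 tilt 0.25 q [0.3443 1.2691] w 30.216716836849706 F [0.0927 0.5082 0.486 ]
.5073,.256,-.003,-53.4 -> [0.0022 0.0003 0.0808] [-0.001  0.004  0.007]
```

apply_moves:
  commands: "0.002 0.001 0.04 0 0 0.006 0.03;0.002 0.001 0.065 0 0 0.006 0.03;0.002 0.001 0.08 0 0 0.006 0.03;0.002 0.001 0.08 0 0 0.006 0.03;0.002 0.001 0.08 0 0 0.006 0;0.002 0.001 0.08 0 0 0.006 0;0.002 0.001 0.08 0 0 0.006 0;0.002 0.001 0.08 0 0 0.006 0;0.002 0.001 0.08 0 0 0.006 0"

```text
time_s: 25.82
tcp_pos: [0.5099, 0.2566, 0.0008]
orientation: [-2.982, -0.988, -0.003]
force: [-0.8, 0.6, 6.1]
width: 0.103
grasp_force: 30.0
```

```bash
python3 go.py .541,-.289,.1,-74.7
```

```text
t 25.825 tcp [0.5099 0.2566 0.0008] phi -53.35 tilt 0.11 q [0.3438 1.2745] w 9.722478868994134 F [-0.8498  0.5894  6.0882]
.541,-.289,.1,-74.7 -> [-0.3005  0.4562 -0.0998] [-0.    -0.002  0.373]
```

apply_moves:
  commands: "0 0 -0.05 0 0 0 0;0 0 -0.1 0 0 0 0;-0.04 0.06 -0.1 0 0 0.1 0;-0.08 0.12 -0.1 0 0 0.2 0;-0.12 0.18 -0.1 0 0 0.3 0;-0.155 0.235 -0.1 0 0 0.373 0;-0.19 0.285 -0.1 0 0 0.373 0;-0.225 0.34 -0.1 0 0 0.373 0;-0.26 0.395 -0.1 0 0 0.373 0;-0.29 0.44 -0.1 0 0 0.373 0;-0.3005 0.4562 -0.1 0 0 0.373 0;-0.3005 0.4562 -0.1 0 0 0.373 0;-0.3005 0.4562 -0.1 0 0 0.373 0;-0.3005 0.4562 -0.1 0 0 0.373 0"

```text
time_s: 27.58
tcp_pos: [0.5404, -0.2877, 0.0995]
orientation: [-3.112, -0.42, 0.001]
force: [-0.6, 1.0, -1.0]
width: 0.102
grasp_force: 30.0
```

```bash
cat > g.py <<'E'
from m import *
import sys
im,ci=snap("wrist",sys.argv[1]);np.savez(sys.argv[1]+".npz",**ci)
T=np.array([519.1,-277.]);c,s_=np.cos(np.radians(15.3)),np.sin(np.radians(15.3));Rt=np.array([[c,-s_],[s_,c]])
t=read_state()["tcp_pos"]
print("tcp tray",(t[:2]*1e3-T)@Rt)
q=proj("wrist",ci,[t])[0]
for col,z in (("green",t[2]+.0115),("blue",.017),("red",.017)):
  for a,p,l in blobs(cv2.morphologyEx(mask(im,col,80,20),cv2.MORPH_CLOSE,np.ones((3,3))),200):
    cn=max(cv2.findContours(l,0,1)[0],key=len)[:,0]
    w=(onz("wrist",ci,cn,z)*1e3-T)@Rt
    if abs(w.mean(0)).max()<70: print(col,a,p.round(),cv2.approxPolyDP(w.astype(np.float32),5,True)[:,0].round(1).tolist())
E
python3 g.py wO; python3 go.py .541,-.289,.0065,-74.7
```

```text
tcp tray [ 17.8685 -16.1281]
green 4432 [323. 212.] [[66.0, -47.599998474121094], [67.69999694824219, -20.5], [35.400001525878906, -17.399999618530273], [33.900001525878906, 12.899999618530273], [-19.799999237060547, 13.699999809265137], [19.100000381469727, 2.0999999046325684], [31.299999237060547, -14.800000190734863], [19.899999618530273, -36.20000076293945], [1.0, -41.70000076293945], [1.7000000476837158, -48.70000076293945]]
blue 3751 [272. 185.] [[70.69999694824219, -15.300000190734863], [68.69999694824219, 49.599998474121094], [-65.4000015258789, 47.79999923706055], [-64.9000015258789, 32.599998474121094], [-24.100000381469727, 32.20000076293945], [-11.199999809265137, 44.79999923706055], [18.899999618530273, 45.0], [26.899999618530273, 30.799999237060547], [4.699999809265137, 28.799999237060547], [3.700000047683716, 16.899999618530273], [35.70000076293945, 16.0], [38.599998474121094, -17.200000762939453]]
t 27.625 tcp [ 0.5406 -0.2878  0.0997] phi -74.62 tilt 0.04 q [-0.603   0.6992] w 9.68283485187164 F [-0.4657 -0.3138 -1.912 ]
.541,-.289,.0065,-74.7 -> [0.0001 0.0013 0.0932] [-0.001  0.     0.001]
```

View pics/wO.png

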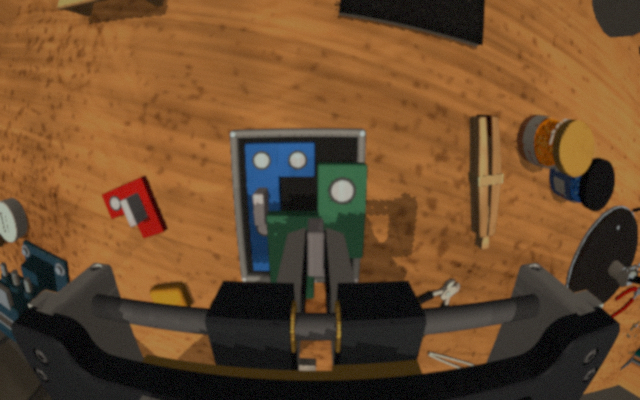

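The green plate hangs over its gap, at about (320,210), with the blue plate seated at (272,185). Measured offsets are within 1 mm, so I'll lower it and check the force before letting go.

apply_moves:
  commands: "0.0006 0.001 0.04 0 0 0 0;0.0006 0.001 0.07 0 0 0 0;0.0006 0.001 0.08 0 0 0 0;0.0006 0.001 0.087 0 0 0 0;0.0006 0.001 0.092 0 0 0 0;0.0006 0.001 0.092 0 0 0 0"

```text
time_s: 28.38
tcp_pos: [0.5418, -0.2903, 0.0081]
orientation: [3.113, 0.418, 0.001]
force: [-0.6, 0.2, -2.0]
width: 0.105
grasp_force: 30.0
```

```bash
python3 go.py
```

```text
t 28.375 tcp [ 0.5418 -0.2903  0.0081] phi -74.71 tilt 0.04 q [-0.6051  0.6988] w 9.894985948963472 F [-0.6394  0.1701 -2.0273]
```

It is free and below the neighbours' tops, so it fits the gap. Set it down, release and rise.

apply_moves:
  commands: "0 0 0.0015 0 0 0 0;0 0 0.0015 0 0 0 0;0 0 0.0015 0 0 0 0.03;0 0 0.0015 0 0 0 0.03;0 0 0.0015 0 0 0 0.03;0 0 0.0015 0 0 0 0.03;0 0 -0.04 0 0 0 0.03;0 0 -0.1 0 0 0 0.03;-0.06 0 -0.15 0 0 0 0.03;-0.08 0 -0.15 0 0 0 0.03;-0.08 0 -0.15 0 0 0 0.03"

```text
time_s: 29.75
tcp_pos: [0.4633, -0.3121, 0.1592]
orientation: [3.112, 0.414, 0.002]
force: [0.9, 0.8, 0.1]
width: 0.318
grasp_force: 0.0
```

```bash
python3 g.py wP; python3 go.py
python3 - <<'E'
from m import *
im,ci=load("wP")
T=np.array([519.1,-277.]);c,s_=np.cos(np.radians(15.3)),np.sin(np.radians(15.3));Rt=np.array([[c,-s_],[s_,c]])
q=proj("wrist",ci,[[.519,-.277,.017]])[0].astype(int);x0,y0=max(q[0]-90,0),max(q[1]-75,0)
cv2.imwrite("pics/P.png",cv2.resize(im[y0:y0+150,x0:x0+180,::-1],None,fx=4,fy=4,interpolation=2))
# bolt/bar blobs in tray frame
hull=proj("wrist",ci,[[*(T+Rt@np.array(v))/1e3,.017] for v in((-70,-54),(70,-54),(70,54),(-70,54))])
for z in(.017,.043):
  for a,p,r in bar(im,ci,hull,z):
    print(z,a,p.round(),((np.array(r[0])-T)@Rt).round(1),np.round(r[1],1),round(r[2],1))
E
```

```text
tcp tray [-62.0243 -18.8787]
green 1396 [331.  96.] [[45.599998474121094, -22.0], [9.399999618530273, -24.399999618530273], [8.800000190734863, -38.599998474121094], [44.599998474121094, -39.099998474121094]]
green 1312 [297. 125.] [[28.100000381469727, -14.0], [23.899999618530273, -1.600000023841858], [-9.300000190734863, -2.4000000953674316], [-9.5, -18.700000762939453]]
blue 3747 [273. 117.] [[70.5999984741211, -15.5], [68.19999694824219, 50.0], [-66.0999984741211, 46.70000076293945], [-63.900001525878906, 17.299999237060547], [33.900001525878906, 16.5], [39.0, -17.600000381469727]]
red 2254 [318. 161.] [[-2.200000047683716, -53.099998474121094], [-1.2000000476837158, -19.700000762939453], [-31.700000762939453, -19.600000381469727], [-32.599998474121094, 14.199999809265137], [-65.0999984741211, 16.200000762939453], [-67.5999984741211, -51.79999923706055]]
t 29.8 tcp [ 0.4643 -0.3116  0.1582] phi -74.8 tilt 0.09 q [-0.716   0.5894] w 29.91672691438697 F [-0.4809  0.6409 -0.8249]
0.017 138 [296.  79.] [53.8 -0.1] [13.6 13.2] 15.1
0.017 134 [266.  80.] [53.7 33.1] [13.7 13.5] 14.9
0.017 132 [330.  82.] [ 50.3 -37.4] [13.5 13.2] 15.3
0.017 274 [315. 112.] [ 16.6 -20.3] [31.2 10. ] 15.2
0.017 260 [262. 117.] [12.1 37.6] [31.6 10.3] 14.1
0.017 124 [267. 141.] [-14.6  33.1] [12.5 13.7] 14.0
0.017 130 [299. 142.] [-16.8  -2.9] [13.5 13.4] 14.8
0.017 129 [328. 142.] [-16.9 -35.3] [13.5 13.4] 15.5
0.017 240 [317. 176.] [-55.9 -22.4] [ 9.4 30.8] 15.2
0.043 138 [296.  79.] [51.1 -1.7] [12.6 12.2] 15.1
0.043 134 [266.  80.] [51.  29.1] [12.7 12.4] 14.9
0.043 132 [330.  82.] [ 47.9 -36.1] [12.5 12.2] 15.3
0.043 274 [315. 112.] [ 16.8 -20.3] [28.9  9.2] 15.2
0.043 260 [262. 117.] [12.6 33.2] [29.2  9.5] 14.1
0.043 124 [267. 141.] [-12.1  29.1] [11.6 12.7] 14.0
0.043 130 [299. 142.] [-14.2  -4.2] [12.5 12.4] 14.8
0.043 129 [328. 142.] [-14.3 -34.2] [12.5 12.4] 15.5
0.043 240 [317. 176.] [-50.3 -22.3] [ 8.6 28.5] 15.2
```

View pics/P.png

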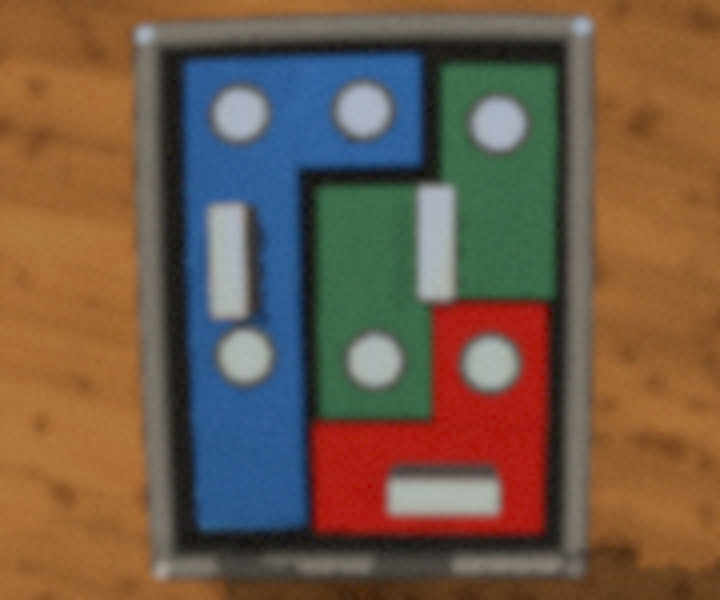

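The tray view shows all three plates side by side, with the green and red edges nearly touching. I'll check heights with a second view by triangulating the bolts and bars.

apply_moves:
  commands: "0.03 -0.06 0 0 0 0 0.03;0.06 -0.12 0 0 0 0 0.03;0.06 -0.12 0 0 0 0 0.03;0.06 -0.12 0 0 0 0 0.03"

```text
time_s: 30.3
tcp_pos: [0.4913, -0.1792, 0.157]
orientation: [3.113, 0.422, -0.001]
force: [0.2, -0.5, -0.1]
width: 0.319
grasp_force: 0.0
```

Run:
```python
from m import *
im,ci=snap("wrist","wQ");np.savez("wQ.npz",**ci)
T=np.array([519.1,-277.]);c,s_=np.cos(np.radians(15.3)),np.sin(np.radians(15.3));Rt=np.array([[c,-s_],[s_,c]])
im0,c0=load("wP")
def f(im,ci):
    hull=proj("wrist",ci,[[*(T+Rt@np.array(v))/1e3,.017] for v in((-70,-54),(70,-54),(70,54),(-70,54))])
    return [p for a,p,r in bar(im,ci,hull,.017) if a>90]
A,B=f(im0,c0),f(im,ci)
for p in A:
    X,r=min((tri([("wrist",c0,p),("wrist",ci,b)]) for b in B if 0<tri([("wrist",c0,p),("wrist",ci,b)])[0][2]<.06),key=lambda t:sum(t[1]))
    print(p.round(),((X[:2]*1e3-T)@Rt).round(1),"z",(X[2]*1e3).round(1),"res",(max(r)*1e3).round(2))
```

```text
[296.  79.] [53.6 -0.5] z 18.9 res 0.05
[266.  80.] [53.5 33.3] z 18.2 res 0.01
[330.  82.] [ 49.6 -37.4] z 19.2 res 0.01
[315. 112.] [ 16.8 -20.5] z 42.3 res 0.28
[262. 117.] [11.1 34. ] z 46.3 res 1.8
[267. 141.] [-6.5 30.7] z 13.6 res 8.9
[299. 142.] [19.4 -1.6] z 25.7 res 34.82
[328. 142.] [-17.2 -35.4] z 18.6 res 0.07
[317. 176.] [-50.1 -22.4] z 42.9 res 0.04
```

Bars read 42–43 mm and bolts about 18–19 mm across all three plates wherever the match was good, so they lie flat on the floor. Handing in.

```bash
python3 -c "
from station import order
print(order.hand_in())"
```

```text
the job is handed in; nothing more can be done
None
```

I packed all three plates flat and side by side in the tray, grip bars up, and handed the job in at about 30 s; hand-in gave no verdict, and my last bar and bolt heights fitted plates flat on the floor, though three of the nine didn't match well enough to count.

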